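# Pull out the empty fittings drawer over its retaining strip

### The job

The drawer with nothing in it has to be restocked. Take it by the grip tab on its front, lift it so that its front foot clears the steel strip that holds it back, and draw it straight out towards the front of the rack until its back foot comes up to the strip; leave it standing level on the rack, let go, and leave the other two drawers where they are.

Things in the scene. Friction and masses are not known exactly. Their poses are not given: they have to be found in the camera images.
- empty_drawer_grip (a point): Centre of the empty drawer's grip tab, on its front wall: 12 mm thick (x), 46 wide, 34 high, its foot at the rim, this point 83 mm above the feet's undersides. x: to the drawer's back, z up. Two cross feet, 16 high, 10 mm long in x, have their middles 2.5 mm (front) and 102.5 mm (back) behind this point. Front foot starts 3 to 8 mm behind the strip. Loose, 0.2 to 0.37 kg. Pull towards the rack's -x.
- rack: Fixed dark steel bench rack, 270 mm deep (x), 340 wide (y), shelf 80 mm above the bench. Origin: centre of its underside; x to its back, z up; front towards the robot. Bright steel strip across the shelf at x = -30 mm, 12 high, 10 mm in x. Guides 14 mm high part 3 lanes 104 wide at y = -110, 0, 110; any drawer in any lane. Back foot meets the strip at tab x = -122.5 mm; standing, the tab centre is at z = 163.
- straight_drawer_grip (a point): Centre of the tab of the drawer that holds three long straight hose fittings; leave it alone. All three drawers are alike: yellow plastic, open on top, 140 mm front to back (tab on the front wall), 92 mm wide, rim 66 mm above the feet's undersides, a low divider inside. Axes as for the empty drawer.
- short_drawer_grip (a point): Centre of the tab of the drawer, built like the others, that holds two short thick hose fittings; leave it alone. Axes as for the empty drawer.
Things that resemble listed ones, but are neither listed nor needed, are in the scene too. Leave any green or purple look-alike of the part that bears empty_drawer_grip alone.

How it is judged:
On the way:
1. the empty drawer's front is lifted higher than the strip while still behind or over it (z of empty_drawer_grip in the frame of rack above 0.173 m and x of empty_drawer_grip in the frame of rack above -0.05 m), for 0.05 s.
At the end, for the whole second after the job is handed in: The empty drawer stands level (within 0.06 rad) on the shelf, tab centre 158 to 168 mm above the bench and at rack x -128 to -100 mm (front foot before the strip, back foot behind it, at most 22 mm off); the other two drawers are within 15 mm of where they were (x of empty_drawer_grip in the frame of rack between -0.128 and -0.1 m and z of empty_drawer_grip in the frame of rack between 0.158 and 0.168 m and angle between empty_drawer_grip's own z axis and vertical below 0.06 rad and distance of each of straight_drawer_grip, short_drawer_grip from where it was at the start of the episode below 0.015 m); the robot touches nothing.
It fails at once if another drawer is moved by more than 15 mm (distance of any of straight_drawer_grip, short_drawer_grip from where it was at the start of the episode above 0.015 m).
It also fails if it takes over 32 s, if anything falls off the work surface, if the arm or the gripper's body presses on something with over 40 N, if the wrist force passes 120 N, or if a joint passes its speed limit or range.

### The arm

A 6-joint arm with a two-finger parallel gripper is mounted at the origin on the work surface. World frame = base frame: x ahead of the robot, y to its left, z up, the work surface at z = 0. Lengths are in m, angles in rad, forces in N, time in s.
With the tool pointing down it reaches from about 0.4 to 0.825 m from the base axis. Payload 7 kg.
Tool frame: the origin (TCP) lies midway between the tips of the shut fingers; the grasp point (between the pads) lies 19 mm behind it; z points along the fingers, y is the line along which they close (so a half turn about z gives the same grasp; the last joint's range is limited). The gripper opens to 85 mm and grips with 20 to 120 N. Pads are 22 mm wide; open, the fingers measure 114 mm over their backs; the gripper's body (76 mm by 85 mm) begins 54 mm behind the grasp point. The pads swing forward as they close: fully open they stand 13 mm farther back than shut.
Start: joints at [-0.905, 0.359, 0.012, 0, -1.224, -0.288], TCP at [0.249, -0.627, 0.231] pointing down, gripper open.
Joint ranges: [-3.07, 3.07], [-1.43, 2.12], [-1.02, 1.25], [-3.03, 1.67], [-3.05, -0], [-3.03, 3.03]. Speed limits (rad/s): [2.39, 2.39, 3.01, 3.14, 3.14, 3.14].

### API

Orientations are given as a unit quaternion [x, y, z, w].
In Python, from rig import sense, camera, job_done gives the robot as it stands.
- The arm moves only by the shell command python3 -m handwheel 'ROWS' [OPENING] [FORCE]. ROWS is JSON, one flat list of numbers, 4 for each row, row after row: the shift along the tool's x, y, z scaled (see below), then the turn about the tool's z scaled (see below). A call has 1 to 12 rows; each row shifts and turns the commanded pose from where the row before left it, along the tool's axes as they then stand; what a row does not reach is not made up. The controller multiplies each number of a shift by 0.04 m and each number of a turn by 0.1 rad. A row lasts 1/10 s, in which the tool goes at most 50 mm and 8.59 degrees, less where a joint would pass 70% of its speed; a pose out of reach is approached as far as the arm can. A call with a number of a shift or a turn outside -1 to 1 is refused whole. A call with a gripper value outside its range is refused whole. OPENING is the closure, from -1 (fully open) to 1 (shut), set as the call begins (- or left out, the last holds). The fingers move at their own pace and stop on an object; FORCE is the grip in N (left out, the last holds). Time passes only in rows, so rows that do not move let the fingers close. It gives the time, the measured TCP pose, the force, the opening and the grip force at its end, in the units of the state.
- sense(): the state, without advancing time (a new reading comes with each control period).
- camera(name): name is "scene" or "top" or "wrist"; returns a dict with "frame" (400x640x3 uint8, red, green, blue), "range_z" (400x640 float32, m along the optical axis (not along the pixel's ray), 0 where there is no reading), "intrinsics" (3x3 intrinsics, pixels), "cam_to_world" (4x4, takes a point from camera to world coordinates). Camera axes: x right, y down, z forward; pixel columns grow to the right and rows downward; lengths in m; the calibration is good to about 2 mm. A picture is of the moment at which its call begins.
- job_done(): hands the job in; it is judged then, once.
The state is a dict: "time": time; "qpos": joint angles; "joint_vel": joint speeds; "joint_efforts": joint torques, N m; "position": TCP position; "tcp_rot": TCP orientation; "force": force on the tool from outside, world axes, zero at the start; "moment": the same for the moment, N m; "opening": finger opening in m; "grasp_force": force on a finger pad.
Only numpy, scipy, OpenCV 4.12 (cv2) and the standard library are available. Lean on these libraries where they do the work, as an engineer would, in place of code of your own. Each camera call takes 0.05 s, during which the arm holds its last target. There are 200 camera calls.

## Working session

There is one attempt and no reset: what is moved stays moved. The work goes in short steps, Python scripts to look and compute and a shell command to move; the robot and the scene stay as the last step left them, time stands still between calls to the robot, and variables do not carry over. Pictures are saved under pics/ and viewed, at most 10 in all, crops included, and the job is handed in when it is done.

```bash
mkdir -p pics; cat > h.py <<'E'
import numpy as np, cv2
from rig import sense, camera, job_done
def snap(n,f):
    c=camera(n); np.savez('/tmp/'+f+'.npz',**c); cv2.imwrite('pics/'+f+'.png',c['frame'][:,:,::-1]); return c
def pt(c,u,v):
    z=float(np.median([x for x in c['range_z'][v-1:v+2,u-1:u+2].ravel() if x>0] or [0]))
    p=np.linalg.inv(c['intrinsics'])@[u,v,1]*z
    return (c['cam_to_world']@[*p,1])[:3]
E
python3 - <<'E'
from h import *
snap('scene','s0'); snap('top','t0'); s=sense(); print(s['time'],s['position'],s['tcp_rot'],s['opening'])
E
```

```text
0.1 [ 0.24879853 -0.62700684  0.23043509] [-1.87710906e-01  9.82224024e-01  7.32506929e-04 -2.11781101e-04] 0.08545486332879008
```

View pics/s0.png

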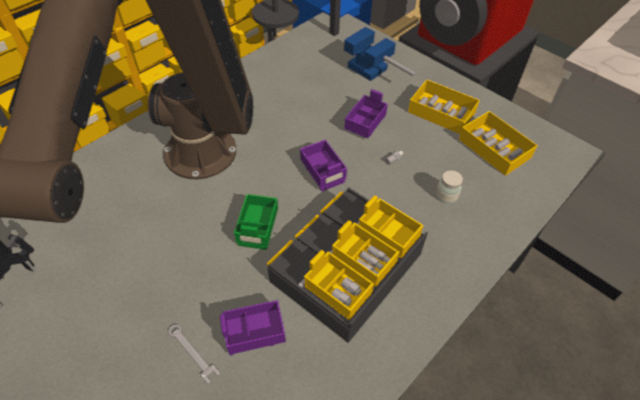

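View pics/t0.png

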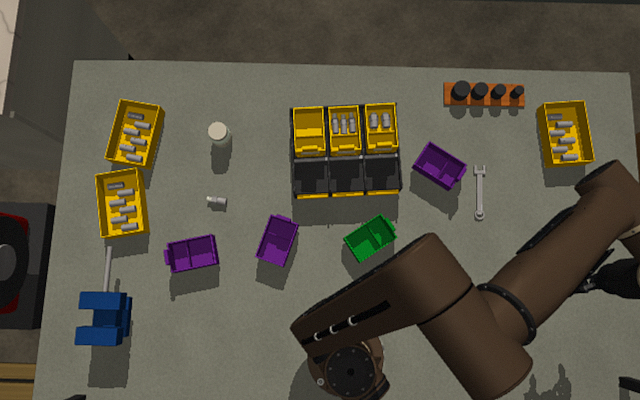

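The empty drawer is in the left lane (+y): top view about (310,130), with its tab near (309,152). The rack spans about (290–400, 105–200).

```bash
python3 - <<'E'
from h import *
c=dict(np.load('/tmp/t0.npz')); f=c['frame'][95:205,280:410,::-1]
cv2.imwrite('pics/t0c.png',cv2.resize(f,None,fx=6,fy=5.4,interpolation=cv2.INTER_CUBIC))
# all points, height map
v,u=np.mgrid[90:210,280:410]; z=c['range_z'][v,u]
P=np.stack([u*z,v*z,z],-1)@np.linalg.inv(c['intrinsics']).T
W=P@c['cam_to_world'][:3,:3].T+c['cam_to_world'][:3,3]
for n,m in [('tabs',(W[...,2]>.168)&(W[...,2]<.2)),('shelf',(W[...,2]>.07)&(W[...,2]<.105)),]:
    k,l,st,ce=cv2.connectedComponentsWithStats(m.astype(np.uint8))
    for i in range(1,k):
        if st[i,4]>8:
            q=W[l==i]; print(n,st[i]+[280,90,0,0,0],q.mean(0).round(4),q.min(0).round(3),q.max(0).round(3))
m=((W[...,2]>.07)).astype(np.uint8)
q=W[m>0][:,:2].astype(np.float32); r=cv2.minAreaRect(q); print('rack',r, cv2.boxPoints(r))
print(pt(c,300,198),pt(c,395,194))
E
```

```text
tabs [376 141  16   6  76] [ 0.6281 -0.0932  0.1791] [ 0.622 -0.116  0.169] [ 0.637 -0.071  0.186]
tabs [302 145  16   6  78] [0.6102 0.1252 0.1793] [0.603 0.103 0.169] [0.619 0.147 0.188]
tabs [338 144  16   6  75] [0.616  0.0177 0.1794] [ 0.609 -0.003  0.169] [0.625 0.041 0.191]
shelf [395 104   1   9   9] [ 0.7684 -0.138   0.099 ] [ 0.755 -0.139  0.094] [ 0.779 -0.137  0.105]
shelf [ 289  106  113   93 5179] [0.5728 0.0169 0.0838] [ 0.476 -0.161  0.07 ] [0.772 0.197 0.105]
shelf [366 108  28  24 221] [ 0.729  -0.0909  0.101 ] [ 0.689 -0.131  0.09 ] [ 0.766 -0.046  0.105]
shelf [334 111  15  16  61] [0.7367 0.0314 0.1012] [0.703 0.01  0.095] [0.752 0.054 0.105]
shelf [295 112  28  23 463] [0.7105 0.1333 0.1013] [0.674 0.09  0.093] [0.748 0.176 0.105]
shelf [330 112   3   8  12] [0.7398 0.064  0.1001] [0.726 0.06  0.096] [0.749 0.066 0.103]
shelf [353 112   3   5  11] [ 0.7446 -0.0088  0.1018] [ 0.738 -0.012  0.097] [ 0.751 -0.006  0.104]
shelf [396 116   1   9   9] [ 0.7308 -0.142   0.0939] [ 0.718 -0.143  0.088] [ 0.743 -0.141  0.098]
shelf [355 118   2   5   9] [ 0.725  -0.0142  
[... 306 characters left out ...]
 [0.694 0.049 0.105]
shelf [397 128   1   9   9] [ 0.6911 -0.145   0.0953] [ 0.679 -0.146  0.091] [ 0.703 -0.144  0.099]
shelf [368 133  27  13 153] [ 0.6661 -0.0923  0.1015] [ 0.644 -0.135  0.095] [ 0.685 -0.054  0.105]
shelf [296 137  28  13 182] [0.6491 0.1293 0.1011] [0.626 0.085 0.091] [0.668 0.17  0.105]
shelf [331 136  28  13 196] [0.655  0.0203 0.1015] [ 0.632 -0.023  0.094] [0.672 0.061 0.105]
rack ((0.4987408518791199, 0.0065688639879226685), (0.5521110892295837, 0.33882927894592285), 4.825319290161133) [[ 0.20941287  0.15216178]
 [ 0.23791459 -0.18546662]
 [ 0.78806883 -0.13902405]
 [ 0.75956714  0.19860435]]
[0.47705042 0.15221742 0.0708556 ] [ 0.51113936 -0.15315156  0.00122217]
```

View pics/t0c.png

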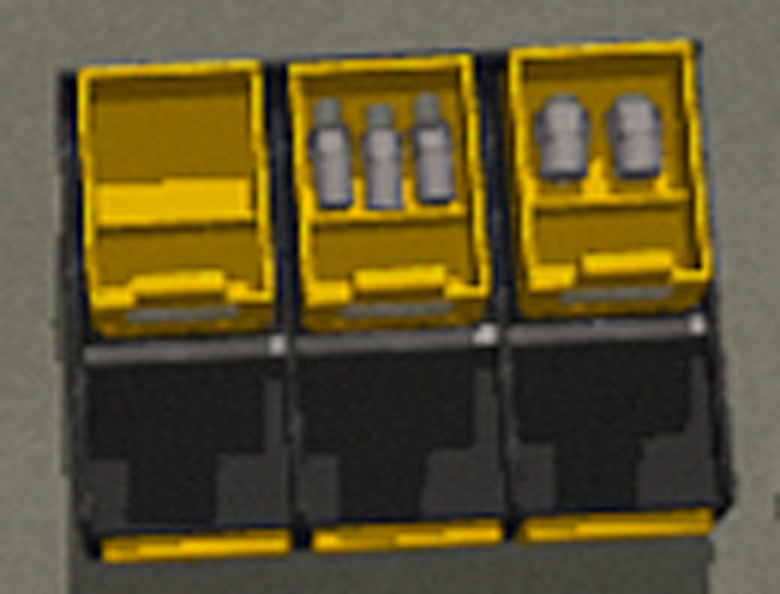

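The crop shows the empty drawer in the left lane, with its tab top at about (175,288) in the crop. That gives tab ≈ (0.611, 0.125), top 0.18, which agrees with the expected 0.180. The rack yaw from the line of tabs is about +0.083 rad. I'll grip across the tab thickness, with tool y along rack x.

```bash
python3 -m handwheel '[-0.85,0.78,-0.06,0,-0.85,0.78,-0.06,0,-0.85,0.78,-0.06,0,-0.85,0.78,-0.06,0,-0.85,0.78,-0.06,0,-0.85,0.78,-0.06,0,-0.85,0.78,-0.06,0,-0.85,0.78,-0.06,0,-0.85,0.78,-0.06,0,-0.85,0.78,-0.06,0,-0.85,0.78,-0.06,0,-0.85,0.78,-0.06,0]' -1 60
python3 -m handwheel '[-0.85,0.78,0,0,-0.85,0.78,0,0,-0.85,0.78,0,0,-0.85,0.78,0,0,-0.85,0.78,0,0,-0.85,0.78,0,0,0,0,0,-1,0,0,0,-1,0,0,0,-1,0,0,0,-1,0,0,0,-1,0,0,0,-1]'
python3 -m handwheel '[0,0,0,-1,0,0,0,-1,0,0,0,-1,0,0,0,-1,0,0,0,-1,0,0,0,-1,0,0,0,-0.75,0,0,0,0]'
python3 - <<'E'
from h import *
c=snap('wrist','w0'); s=sense(); print(s['time'],s['position'],s['tcp_rot'],s['qpos'],c['cam_to_world'])
E
```

```text
time: 1.3
position: [0.4903, -0.127, 0.2602]
tcp_rot: [-0.188, 0.982, 0.0, 0.0]
force: [1.1, -0.2, 0.2]
opening: 0.0854
grasp_force: 0.0
time: 2.5
position: [0.6104, 0.1204, 0.2596]
tcp_rot: [-0.471, 0.882, 0.0, -0.0]
force: [-0.1, -0.3, -0.8]
opening: 0.0856
grasp_force: 0.0
time: 3.3
position: [0.6104, 0.1203, 0.2596]
tcp_rot: [0.736, -0.677, -0.0, 0.0]
force: [-0.1, 0.0, 0.2]
opening: 0.0851
grasp_force: 0.0
3.35 [0.61047089 0.12030994 0.25974985] [ 7.34929062e-01 -6.78143911e-01 -1.44892064e-04  2.97583287e-04] [ 5.07884942e-01  2.56645980e-01 -6.74373351e-02 -9.42651189e-05
 -1.24736892e+00 -4.27527024e-01] [[-0.99653791 -0.07804618 -0.0286529   0.61805821]
 [-0.08312138  0.94249936  0.32370635  0.03711669]
 [ 0.0017413   0.32496732 -0.94572364  0.40247279]
 [ 0.          0.          0.          1.        ]]
```

View pics/w0.png

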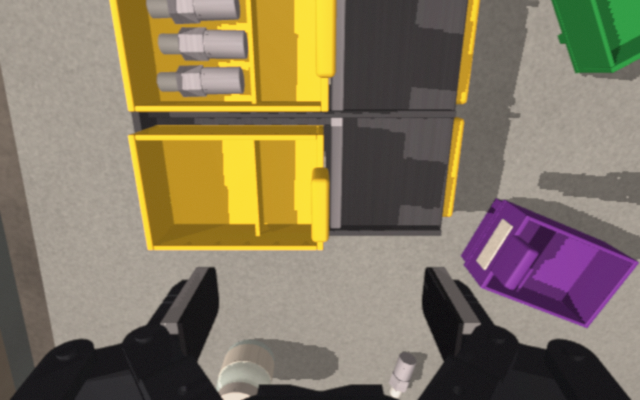

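The wrist view shows the empty drawer at (130–325, 130–250). Its tab is at (320,205), centred between the fingers, and the strip is at about (336,175).

```bash
python3 - <<'E'
from h import *
c=dict(np.load('/tmp/w0.npz'))
v,u=np.mgrid[0:260,120:480]; z=c['range_z'][v,u]
W=(np.stack([u*z,v*z,z],-1)@np.linalg.inv(c['intrinsics']).T)@c['cam_to_world'][:3,:3].T+c['cam_to_world'][:3,3]
m=(W[...,2]>.174)&(W[...,2]<.19)&(z>0)
k,l,st,_=cv2.connectedComponentsWithStats(m.astype(np.uint8))
for i in range(1,k):
    if st[i,4]>40:
        q=W[l==i]; r=cv2.minAreaRect(q[:,:2].astype(np.float32)); print(st[i],q.mean(0).round(4),r,q[:,2].max())
for a in [(336,140),(336,160),(336,220),(342,180),(330,180),(380,200)]: print(a,pt(c,*a))
E
```

```text
[ 196    0   21   78 1600] [0.6158 0.0186 0.1797] ((0.6156032681465149, 0.01913406513631344), (0.011776240542531013, 0.040894411504268646), 4.590346813201904) 0.18241869721654594
[ 192  176   18   66 1144] [0.6103 0.1227 0.1795] ((0.60997474193573, 0.12388645112514496), (0.011702528223395348, 0.045062024146318436), 4.358522415161133) 0.18188824808237974
(336, 140) [0.59909903 0.09133819 0.09214964]
(336, 160) [0.59735838 0.10902502 0.09197093]
(336, 220) [0.59179397 0.16598683 0.09233876]
(342, 180) [0.58921075 0.13002445 0.08116448]
(330, 180) [0.60090226 0.12802199 0.09118345]
(380, 200) [0.55106237 0.14697355 0.08043797]
```

```bash
python3 -m handwheel '[-0.09,0,0.7,0,0,0,0.7,0,0,0,0.7,0,0,0,0.5,0,0,0,0.16,0,0,0,0,0]'
python3 -m handwheel '[0,0,0,0,0,0,0,0,0,0,0,0,0,0,0,0,0,0,0,0,0,0,0,0,0,0,0,0,0,0,0,0,0,0,0,0,0,0,0,0]' 1 70
```

```text
time: 3.95
position: [0.61, 0.1237, 0.1489]
tcp_rot: [0.735, -0.678, -0.0, 0.001]
force: [0.5, -0.4, 0.7]
opening: 0.0852
grasp_force: 0.0
time: 4.95
position: [0.6104, 0.124, 0.1503]
tcp_rot: [0.736, -0.677, 0.0, -0.0]
force: [-2.2, -0.1, 5.8]
opening: 0.0111
grasp_force: 69.4
```

Gripped on an 11–12 mm tab, as expected. I'll lift 22 mm and check.

```bash
python3 -m handwheel '[0,0,-0.14,0,0,0,-0.14,0,0,0,-0.14,0,0,0,-0.13,0,0,0,0,0,0,0,0,0]'
python3 - <<'E'
from h import *
snap('scene','s1'); w=snap('wrist','w1')
f=cv2.imread('pics/s1.png')[180:330,250:440]; f=cv2.resize(f,(570,450),interpolation=cv2.INTER_CUBIC)
cv2.imwrite('pics/s1c.png',f)
for a in [(290,160),(180,150)]: print(a,pt(w,*a))
print(sense()['moment'])
E
```

```text
time: 5.55
position: [0.6103, 0.124, 0.1718]
tcp_rot: [0.735, -0.678, -0.0, -0.0]
force: [-0.1, -0.0, -2.0]
opening: 0.0106
grasp_force: 68.4
(290, 160) [0.62810706 0.07993518 0.15253453]
(180, 150) [0.68668149 0.08470355 0.13026632]
[0.01258715 0.11580641 0.02806898]
```

View pics/w1.png

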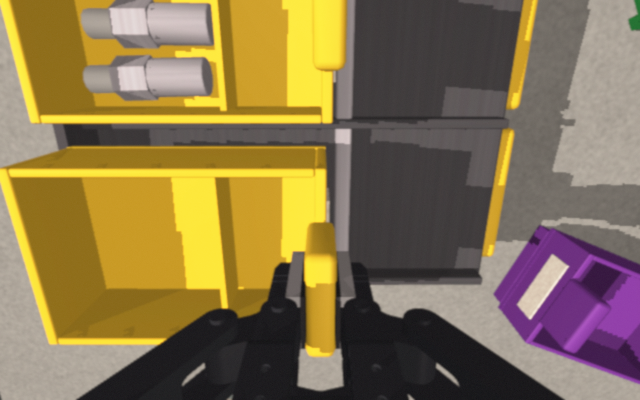

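The wrist view shows the tab held at (320,290), and the drawer raised in its lane. Its near rim runs from (10,172) to (320,172). Next I check that it's level.

```bash
python3 - <<'E'
from h import *
c=dict(np.load('/tmp/w1.npz'))
for a in [(20,172),(40,172),(100,173),(200,173),(280,173),(312,173),(319,235),(20,230)]: print(a,pt(c,*a).round(4))
E
```

```text
(20, 172) [0.7413 0.0911 0.1665]
(40, 172) [0.7324 0.0903 0.1669]
(100, 173) [0.7069 0.0885 0.1674]
(200, 173) [0.6648 0.0851 0.1672]
(280, 173) [0.631  0.0822 0.1679]
(312, 173) [0.6176 0.0812 0.1672]
(319, 235) [0.6129 0.1017 0.1844]
(20, 230) [0.746  0.1184 0.1669]
```

Level and 21 mm up. The strip is about 14 mm in front of the tab, so the tab is at rack x ≈ -16 and I'll draw it 100 mm to about -116.

```bash
python3 -m handwheel '[0,0.15,0,0,0,0.3,0,0,0,0.4,0,0,0,0.4,0,0,0,0.4,0,0,0,0.4,0,0,0,0.3,0,0,0,0.15,0,0,0,0,0,0,0,0,0,0]'
python3 - <<'E'
from h import *
c=snap('wrist','w2')
E
```

```text
time: 6.65
position: [0.5111, 0.116, 0.172]
tcp_rot: [0.736, -0.677, 0.0, -0.0]
force: [0.5, -0.0, -2.8]
opening: 0.0111
grasp_force: 68.4
```

View pics/w2.png

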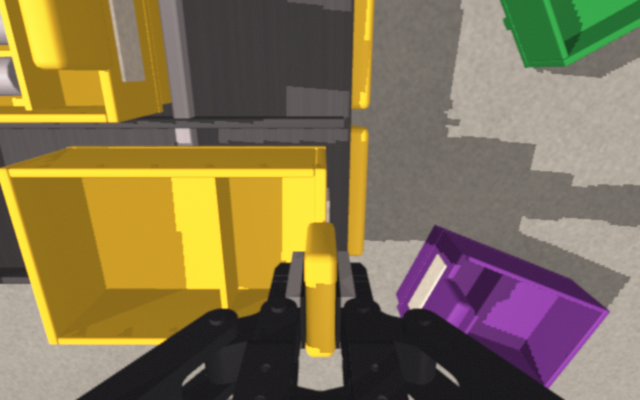

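The drawer has been drawn out. It is still level and inside its lane (strip at (182,133), lane edge at v≈125). I'll lower it onto the shelf.

```bash
python3 -m handwheel '[0,0,0.15,0,0,0,0.15,0,0,0,0.12,0,0,0,0.08,0,0,0,0.04,0,0,0,0,0,0,0,0,0]'
```

```text
time: 7.4
position: [0.5107, 0.1157, 0.1503]
tcp_rot: [0.736, -0.678, 0.0, -0.0]
force: [-2.7, -1.5, 1.4]
opening: 0.0104
grasp_force: 68.7
```

```bash
python3 -m handwheel '[0,0,0,0,0,0,0,0,0,0,0,0,0,0,0,0,0,0,0,0,0,0,0,0,0,0,0,0,0,0,0,0]' -1
python3 -m handwheel '[0,0,-0.2,0,0,0,-0.5,0,0,0,-0.7,0,0,0,-0.7,0,0,0,-0.7,0,0,0,0,0,0,0,0,0]'
python3 - <<'E'
from h import *
c=snap('wrist','w3')
v,u=np.mgrid[0:260,0:640]; z=c['range_z'][v,u]
W=(np.stack([u*z,v*z,z],-1)@np.linalg.inv(c['intrinsics']).T)@c['cam_to_world'][:3,:3].T+c['cam_to_world'][:3,3]
for lo,hi in((.174,.19),(.142,.15)):
  m=(W[...,2]>lo)&(W[...,2]<hi)&(z>0)
  k,l,st,_=cv2.connectedComponentsWithStats(m.astype(np.uint8))
  for i in range(1,k):
    if st[i,4]>60:
        q=W[l==i]; A=np.c_[q[:,:2],np.ones(len(q))]; print(st[i],q.mean(0).round(4),cv2.minAreaRect(q[:,:2].astype(np.float32)),np.linalg.lstsq(A,q[:,2],rcond=None)[0].round(3))
E
```

```text
time: 8.2
position: [0.5107, 0.1157, 0.1501]
tcp_rot: [0.735, -0.678, -0.0, 0.0]
force: [-0.5, -0.2, 0.2]
opening: 0.0857
grasp_force: 0.0
time: 8.9
position: [0.5109, 0.116, 0.2631]
tcp_rot: [0.735, -0.678, 0.0, -0.001]
force: [-0.1, -0.2, -1.4]
opening: 0.0853
grasp_force: 0.0
[ 140    0   32   71 1575] [0.6142 0.0202 0.1793] ((0.6152204871177673, 0.020604323595762253), (0.012556575238704681, 0.03785799816250801), 4.527638912200928) [0.206 0.012 0.053]
[ 313  169   18   65 1120] [0.5107 0.1142 0.1795] ((0.5104007124900818, 0.11537210643291473), (0.011595881544053555, 0.04521218687295914), 4.3462605476379395) [0.013 0.017 0.171]
[   0   70  190   35 1369] [0.6638 0.0624 0.1457] ((0.6760659217834473, 0.05585865676403046), (0.1327982097864151, 0.022748902440071106), 4.690545082092285) [-0.005  0.034  0.147]
[ 131  127  194  116 3391] [0.5915 0.1171 0.1454] ((0.5782461762428284, 0.12167058140039444), (0.14059145748615265, 0.09203817695379257), 4.7027668952941895) [-0.002 -0.003  0.147]
```

View pics/w3.png

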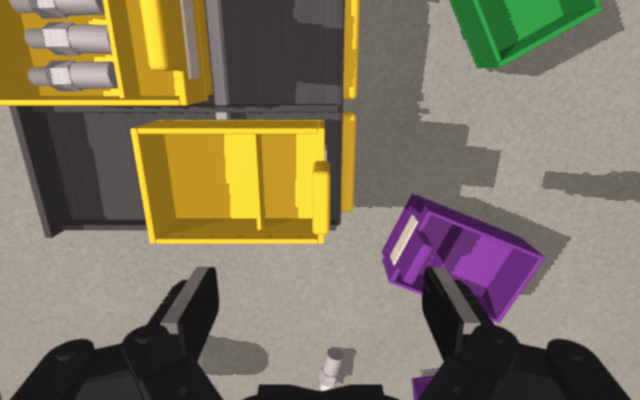

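The drawer stands level: rim slope ≈ 0, rim at 0.1455 and tab at (320,198). It moved 100 mm to x ≈ -116, the neighbouring drawer hasn't moved, and the gripper is clear.

```bash
python3 -c "from rig import job_done; print(job_done())"
```

```text
the job is handed in; nothing more can be done
None
```

I lifted the empty drawer over the strip and drew it out about 100 mm, to rack x ≈ -116 mm; it stands level on the shelf, released, and I handed the job in at about 9 s. I saw no movement of the other drawers: the straight-fittings tab re-measured in place within about 2 mm, but I did not re-measure the short-fittings drawer.

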